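# Load the kitting rack in number order

### The job

Load the kitting rack: put each of the three parts boxes into the roofed blue bay it fits, pushing it in lengthwise from the front until it is fully home against the bay's end stop. Fill the bay whose yellow plate has one dot first, then the two-dot bay, then the three-dot bay. Do not tip a box over, leave the jar, the bearing, the tape and the tools lying around where they are, and let go of everything at the end.

Things in the scene. Friction and masses are not known exactly. Their poses are not given: they have to be found in the camera images.
- rack_rail: Fixed dark steel board along the back of the rack, 270 x 24 x 100 mm high; origin at the centre of its underside. Its x runs along the row of bays, its +y points to the bay mouths. The bays stand on the bench in front of it, side by side 90 mm apart, in any order; their mouths lie 84 mm from the board's origin line, and they all face as the board does.
- box_narrow: The narrow parts box, a loose white box with a green band: 46 mm (its x) x 85 mm (its y) x 40 mm high, at most 0.35 kg, on the open front part of the bench; origin at the centre of its underside. It goes lengthwise (y along the slot, either end first) into bay_narrow.
- bay_narrow: Fixed blue bay for the narrow box; slot 53 mm wide, 45 mm deep, no floor, roof 50 to 54 mm up (open above its outer 18 mm); 5 mm walls. Lips 35 mm high flare over the outer 16 mm to a mouth 82 mm wide. Origin at the middle of the mouth, on the bench; +y points out of it, end stop at y = -45 mm. Box fully home: touches the stop, box origin at y = -2.5 mm, 40 mm sticking out.
- box_middle: The middle parts box, a loose yellow box with a red band: 61 mm (its x) x 70 mm (its y) x 70 mm high, at most 0.35 kg, on the open front part of the bench; origin at the centre of its underside. It goes lengthwise (y along the slot, either end first) into bay_middle.
- bay_middle: Fixed blue bay for the middle box; slot 68 mm wide, 40 mm deep, no floor, roof 80 to 84 mm up (open above its outer 18 mm); 5 mm walls. Lips 35 mm high flare over the outer 16 mm to a mouth 82 mm wide. Origin at the middle of the mouth, on the bench; +y points out of it, end stop at y = -40 mm. Box fully home: touches the stop, box origin at y = -5.0 mm, 30 mm sticking out.
- box_wide: The wide parts box, a loose white box with a blue band: 71 mm (its x) x 105 mm (its y) x 85 mm high, at most 0.35 kg, on the open front part of the bench; origin at the centre of its underside. It goes lengthwise (y along the slot, either end first) into bay_wide.
- bay_wide: Fixed blue bay for the wide box; slot 78 mm wide, 65 mm deep, no floor, roof 95 to 99 mm up (open above its outer 18 mm); 5 mm walls. Lips 35 mm high flare over the outer 16 mm to a mouth 82 mm wide. Origin at the middle of the mouth, on the bench; +y points out of it, end stop at y = -65 mm. Box fully home: touches the stop, box origin at y = -12.5 mm, 40 mm sticking out.
- tag_1: Fixed yellow number plate, 78 x 22 x 4 mm, with 1 black dot (17 mm across), lying on top of the rack's back board (100 mm up) straight behind one of the bays, 84 mm from that bay's mouth: that bay is number 1. The plates' order varies. Origin at the centre of its underside.
- tag_2: Fixed yellow number plate, 78 x 22 x 4 mm, with 2 black dots (17 mm across), lying on top of the rack's back board (100 mm up) straight behind one of the bays, 84 mm from that bay's mouth: that bay is number 2. The plates' order varies. Origin at the centre of its underside.
- tag_3: Fixed yellow number plate, 78 x 22 x 4 mm, with 3 black dots (17 mm across), lying on top of the rack's back board (100 mm up) straight behind one of the bays, 84 mm from that bay's mouth: that bay is number 3. The plates' order varies. Origin at the centre of its underside.
- jar: Loose white screw jar with a red lid, 71 mm across, 76 mm high, standing beside the boxes; origin at the centre of its underside.
- bearing: Loose steel ball bearing, 52 mm across, 16 mm high, lying flat among the boxes; origin at the centre of its underside.
- tape_roll: Loose black roll of tape lying flat, 62 mm across, 19 mm high; origin at the centre of its underside.
- spanner: Loose combination spanner, 36 x 217 x 7 mm, long in its y, lying in front of the carton; origin at its middle.
- screwdriver: Loose green screwdriver, 25 x 167 x 22 mm, long in its y, lying near the front edge; origin at its middle.
- pliers: Loose blue pliers, 58 x 182 x 12 mm, long in their y, lying near the front edge; origin at their middle.
- carton_corner (a point): Foot of the near right corner of the fixed open carton (196 mm high, front wall 255 mm wide, to the left from here). Its front flap slants up and 80 mm toward the robot (200 to 300 mm up), its right flap leans 25 mm outward (up to 330 mm). At the bench's left end, beyond y = 0.48 m, a carton and a white bag reach 330 mm up. A 65 mm high tool tray begins at x = 0.68 m beside the rack.

How it is judged:
By the outcome, as a careful person would: the job done as asked, in the order asked, and still so for the second after the job is handed in, with the robot touching nothing.
It also fails if it takes over 72 s, if anything falls off the work surface, if the arm or the gripper's body presses on something with over 40 N, if the wrist force passes 120 N, or if a joint passes its speed limit or range.

### The arm

A 6-joint arm with a two-finger parallel gripper is mounted at the origin on a cart in front of the work surface, level with it; the furniture and walls round the work are solid. World frame = base frame: x ahead of the robot, y to its left, z up, the work surface at z = 0. Lengths are in mm, angles in degrees, forces in N, time in s.
With the tool pointing down it reaches from about 300 to 850 mm from the base axis. Payload 4.2 kg.
Tool frame: the origin (TCP) lies at the very end of the fingers, on their centre line; the grasp point (between the pads) lies 19 mm behind it; z points along the fingers, y is the line along which they close (so a half turn about z gives the same grasp; the last joint's range is limited). The gripper opens to 91 mm and grips with 3 to 60 N. Pads are 32 mm wide; open, the fingers measure 118 mm over their backs; the gripper's body (76 mm by 178 mm) begins 60 mm behind the grasp point.
Start: joints at [-73.74, 18.312, 89.639, -0, 72.044, -1.146], TCP at [172.013, -548.684, 213.976] pointing down, gripper open.
Joint ranges: [-177.97, 177.97], [-48.28, 115.42], [12.27, 149.76], [-77.06, 257.06], [2.81, 150.46], [-146.56, 146.56]. Speed limits (degrees/s): [147.25, 147.25, 180, 180, 180, 180].

### API

Orientations are given as [roll, pitch, yaw] about the fixed x, y, z axes, in that order (R = Rz(yaw) Ry(pitch) Rx(roll)).
In Python, from workcell import env, eyes gives the robot as it stands.
- The arm moves only by the tool send_rows, never from a script. Its argument "targets" is text: rows parted by semicolons, each of 7 numbers parted by spaces: the shift along the tool's x, y, z in m, then the turn, a rotation vector about the tool's x, y, z in degrees, then the opening in per cent of the stroke, from 0 (shut) to 100 (fully open). A call has 1 to 12 rows; each row is the pose to reach, as a shift and turn from the pose commanded when the call began, along the tool's axes at that moment; what a row does not reach only later rows make up. A row lasts 1/12 s, in which the tool goes at most 41.7 mm and 7.16 degrees, less where a joint would pass 70% of its speed; a pose out of reach is approached as far as the arm can. A call with a gripper value outside its range is refused whole. The fingers move at their own pace and stop on an object; "grip_force" is the grip in N (left out, the last holds). Time passes only in rows, so rows that repeat a pose let the fingers close. It gives the time, the measured TCP pose, the force, the opening and the grip force at its end, in the units of the state.
- env.state(): the state, without advancing time (a new reading comes with each control period).
- eyes.grab_frame(name): name is "scene" or "top" or "wrist"; returns a dict with "image" (400x640x3 uint8, blue, green, red), "fovy" (degrees; the focal length in pixels is half the picture's height over the tangent of half this angle, whatever the lens; pixels are square), "cx", "cy" (the principal point, pixels), "eye" and "attitude" of the camera in the world. Camera axes: x right, y up, looking along -z (the intrinsics and any distortion apply to the point x, -y, -z); pixel columns grow to the right and rows downward; lengths in mm; the calibration is good to about 2 mm. The wrist camera is an equidistant fisheye: a pixel r from the principal point sees the ray r / f radians off the axis. A picture is of the moment at which its call begins. There is no depth.
- env.job_done(): hands the job in; it is judged then, once.
The state is a dict: "time_s": time; "qpos": joint angles; "qvel": joint speeds; "effort": joint torques, N m; "ee_pos": TCP position; "ee_rot": TCP orientation; "force": force on the tool from outside, world axes, zero at the start; "torque": the same for the moment, N m; "gripper_width": finger opening in mm; "gripper_force": force on a finger pad.
Only numpy, scipy, OpenCV 4.12 (cv2) and the standard library are available. Lean on these libraries where they do the work, as an engineer would, in place of code of your own. Each camera call takes 0.05 s, during which the arm holds its last target. There are 200 camera calls.

## Working session

There is one attempt and no reset: what is moved stays moved. The work goes in short steps, Python scripts to look and compute and a tool call to move; the robot and the scene stay as the last step left them, time stands still between calls to the robot, and variables do not carry over. Pictures are saved under pics/ and viewed, at most 10 in all, crops included, and the job is handed in when it is done.

Besides the shell and the picture viewer there is one more tool, called after "Call:" by a JSON object that holds its "op" and its "data", one argument or row to a line. send_rows: Moves the arm, as the interface text tells. Its arguments: {"type":"object","properties":{"targets":{"type":"string"},"grip_force":{"type":"number"}},"required":["targets"]}

```bash
ls; mkdir -p pics; cat > h.py <<'E'
from workcell import env, eyes
import numpy as np, cv2
def grab(n,save=None):
    f=eyes.grab_frame(n)
    if save: cv2.imwrite('pics/'+save+'.png',f['image'])
    return f
E
python3 - <<'E'
from h import *
for n in("scene","top"):
    f=grab(n,n+'0'); print(n,{k:v for k,v in f.items() if k!='image'})
print(env.state())
E
```

```text
pics
scene {'fovy': 52.41061861813897, 'cx': 316.6794739692035, 'cy': 201.57569981451388, 'eye': array([-230.09815243,  480.21075454,  633.32141769]), 'attitude': array([  59.37441919,   -0.73777086, -124.01724907])}
top {'fovy': 49.164417755423656, 'cx': 310.53645535045496, 'cy': 196.07060190243146, 'eye': array([ 330.01448006,  -47.37434313, 1152.86392176]), 'attitude': array([ 10.37679545,   0.61145005, -90.08649678])}
{'time_s': 0.1, 'qpos': array([-7.37399535e+01,  1.83476601e+01,  8.96969870e+01, -3.70938132e-04,
        7.20431186e+01, -1.14350050e+00]), 'qvel': array([-0.00768099, -0.14910591, -0.20519215,  0.04650522, -0.0101379 ,
       -0.03746519]), 'effort': array([-8.60750515e-04, -4.13333380e+01, -2.32509989e+01,  7.28647923e-02,
        4.22265194e-02, -6.06551157e-05]), 'ee_pos': array([ 171.88474529, -548.26074761,  213.22399177]), 'ee_rot': array([-1.79912245e+02, -1.39887311e-03,  1.74036605e+01]), 'force': array([-0.2955643 , -1.05366773, -0.79959824]), 'torque': array([-0.04428104, -0.00951469, -0.05400393]), 'gripper_force': 0.0, 'gripper_width': 91.12212873998327}
```

View pics/scene0.png

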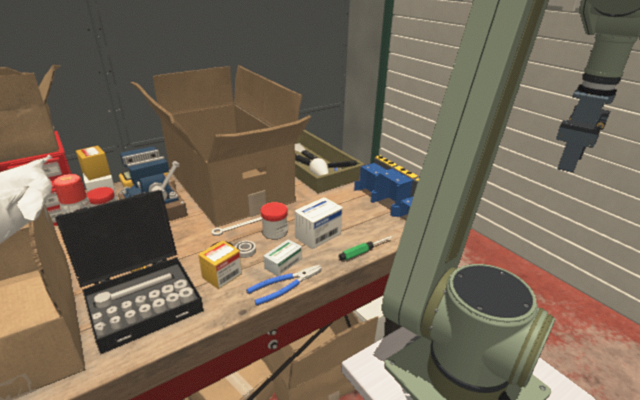

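View pics/top0.png

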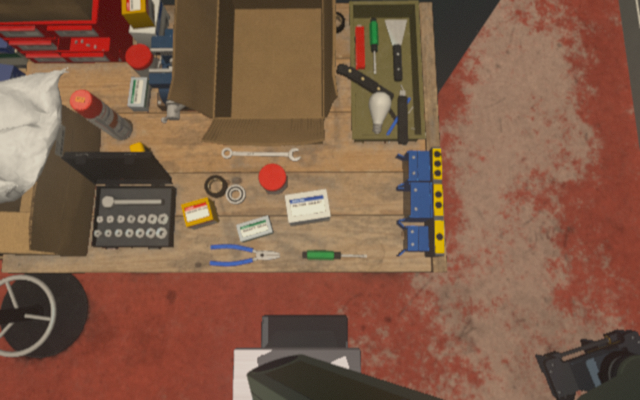

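```bash
cat >> h.py <<'E'
from scipy.spatial.transform import Rotation as Ro
def cast(f,px,z,fish=False):
    """pixels -> world points on plane z (mm)"""
    px=np.atleast_2d(np.array(px,float)); F=200/np.tan(np.radians(f['fovy']/2))
    d=(px-[f['cx'],f['cy']])/F
    if fish:
        r=np.linalg.norm(d,axis=1,keepdims=True)+1e-9
        v=np.hstack([d/r*np.sin(r),np.cos(r)])
    else: v=np.hstack([d,np.ones((len(d),1))])
    v=v*[1,-1,-1]
    w=Ro.from_euler('xyz',f['attitude'],degrees=True).apply(v)
    return f['eye']+w*((z-f['eye'][2])/w[:,2])[:,None]
def blobs(f,lo,hi,amin=30,roi=None):
    m=cv2.inRange(cv2.cvtColor(f['image'],cv2.COLOR_BGR2HSV),lo,hi)
    if roi: k=np.zeros_like(m); k[roi[1]:roi[3],roi[0]:roi[2]]=1; m=m*k
    m=cv2.morphologyEx(m,cv2.MORPH_CLOSE,np.ones((3,3)))
    return [c for c in cv2.findContours(m,cv2.RETR_EXTERNAL,cv2.CHAIN_APPROX_NONE)[0] if cv2.contourArea(c)>amin]
E
python3 - <<'E'
from h import *
f=grab('top'); im=f['image']
cv2.imwrite('pics/crop1.png',cv2.resize(im[135:270,180:450],None,fx=2.96,fy=2.96,interpolation=cv2.INTER_CUBIC))
for c in blobs(f,(18,120,120),(35,255,255),60,(395,140,450,265)):
    P=cast(f,c[:,0],104)[:,:2]; r=cv2.minAreaRect(P.astype(np.float32)); print('tag',r, cv2.boundingRect(c))
for n,lo,hi,z,roi in [('mid',(12,100,120),(35,255,255),70,(175,190,222,232)),('narrow',(0,0,165),(179,70,255),40,(230,210,278,245)),('wide',(0,0,165),(179,70,255),85,(280,183,335,230)),('jar',(0,150,80),(8,255,255),76,(250,160,295,195)),('driver',(45,100,30),(80,255,255),11,(295,240,375,270))]:
    for c in blobs(f,lo,hi,80,roi):
        P=cast(f,c[:,0],z)[:,:2]; r=cv2.minAreaRect(P.astype(np.float32)); print(n,np.round(np.array(r[0]),1),np.round(r[1],1),round(r[2],1),cv2.boundingRect(c))
E
```

```text
tag ((423.09039306640625, -343.5798034667969), (23.949604034423828, 79.81715393066406), 87.00996398925781) (434, 220, 11, 34)
tag ((512.757568359375, -345.9373474121094), (24.14070701599121, 77.32762908935547), 87.03346252441406) (433, 184, 11, 32)
tag ((602.9653930664062, -347.1675109863281), (22.171720504760742, 79.5512924194336), 87.05686950683594) (432, 148, 10, 32)
mid [506.2 252.2] [103.1 110. ] 27.0 (176, 190, 46, 42)
narrow [452.2 111. ] [45.1 85.1] 17.5 (236, 216, 36, 26)
wide [502.8 -27.8] [ 71.  106.1] 8.3 (285, 189, 46, 34)
jar [576.8  61.2] [69.6 68.2] 44.9 (258, 163, 28, 28)
driver [383.9 -59.8] [67.4 20.6] 89.9 (307, 251, 27, 9)
```

View pics/crop1.png

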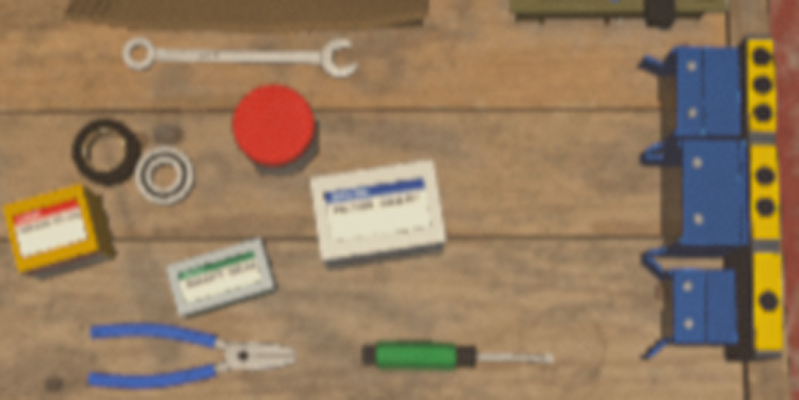

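```bash
cat >> h.py <<'E'
def rel(*targets):
    """world targets (x,y,z,yaw; tool down) -> shift in tool axes (m), turn vector (deg)"""
    s=env.state(); R0=Ro.from_euler('xyz',s['ee_rot'],degrees=True)
    for t in targets:
        d=R0.inv().apply(np.array(t[:3])-s['ee_pos'])/1000
        w=(R0.inv()*Ro.from_euler('xyz',[180,0,t[3]],degrees=True)).as_rotvec(degrees=True)
        print(t,'->',np.round(d,4),np.round(w,2))
E
python3 - <<'E'
from h import *
f=grab('wrist','wrist0'); print({k:v for k,v in f.items() if k!='image'})
f=grab('top')
for n,lo,hi,z,roi in [('mid',(15,150,130),(32,255,255),70,(178,192,220,230)),('mid2',(0,0,165),(179,90,255),70,(182,195,216,225))]:
    for c in blobs(f,lo,hi,50,roi):
        P=cast(f,c[:,0],z)[:,:2]; r=cv2.minAreaRect(P.astype(np.float32)); print(n,np.round(r[0],1),np.round(r[1],1),round(r[2],1),cv2.boundingRect(c))
# manual corners from crop1
k=np.array([[5,205],[82,185],[97,252],[18,272]])/2.96+[180,135]; print('mid top corners',np.round(cast(f,k,70),1))
for n,p,z in [('roofnear',[[672,270],[740,270],[672,345],[740,345]],54),('roofmid',[[683,138],[745,138],[683,245],[745,245]],99),('rooffar',[[675,47],[745,47],[675,137],[745,137]],84)]:
    print(n,np.round(cast(f,np.array(p)/2.96+[180,135],z)[:,:2],0).tolist())
rel((430,-200,330,88))
E
```

```text
{'fovy': 65.70646984690485, 'cx': 320.5404172374417, 'cy': 198.38000386781164, 'eye': array([ 235.80460631, -528.28682291,  382.99841549]), 'attitude': array([-1.38614218e+01,  3.91063670e-02, -7.25716978e+01])}
mid [490.2 249.8] [61.7 71.4] 16.2 (181, 197, 32, 30)
mid2 [485.7 249.1] [26.1 55.4] 16.1 (186, 206, 23, 16)
mid top corners [[508.5 288.3  70. ]
 [525.6 223.4  70. ]
 [468.  208.3  70. ]
 [451.3 274.4  70. ]]
roofnear [[453.0, -279.0], [453.0, -336.0], [390.0, -276.0], [390.0, -333.0]]
roofmid [[558.0, -283.0], [558.0, -334.0], [469.0, -279.0], [469.0, -330.0]]
rooffar [[641.0, -283.0], [641.0, -342.0], [562.0, -280.0], [562.0, -338.0]]
(430, -200, 330, 88) -> [ 0.3505 -0.2554 -0.1162] [-4.000e-02 -3.000e-02 -7.059e+01]
```

View pics/wrist0.png

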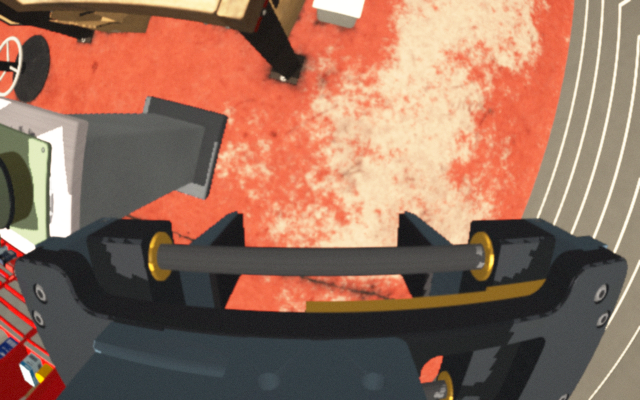

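```bash
python3 -c "
from h import *
rel((480,-430,230,88))"
```

```text
(480, -430, 230, 88) -> [ 0.3294 -0.0209 -0.0164] [-4.000e-02 -3.000e-02 -7.059e+01]
```

Call:
{"op": "send_rows", "data": {
  "targets": "0.33 -0.02 -0.03 0 0 -70.6 100;0.33 -0.02 -0.03 0 0 -70.6 100;0.33 -0.02 -0.03 0 0 -70.6 100;0.33 -0.02 -0.03 0 0 -70.6 100;0.33 -0.02 -0.03 0 0 -70.6 100;0.33 -0.02 -0.03 0 0 -70.6 100;0.33 -0.02 -0.03 0 0 -70.6 100;0.33 -0.02 -0.03 0 0 -70.6 100;0.33 -0.02 -0.03 0 0 -70.6 100;0.33 -0.02 -0.03 0 0 -70.6 100;0.33 -0.02 -0.03 0 0 -70.6 100;0.33 -0.02 -0.03 0 0 -70.6 100"
}}

```text
time_s: 1.25
ee_pos: [480.9, -430.7, 243.7]
ee_rot: [-180.0, -0.0, 87.9]
force: [-0.3, 0.7, 0.7]
gripper_width: 91.2
gripper_force: 0.0
```

```bash
python3 - <<'E'
from h import *
f=grab('wrist','wrist1'); print(f['eye'],f['attitude'])
for c in blobs(f,(18,120,100),(35,255,255),500):
    P=cast(f,c[:,0],104,True)[:,:2]; r=cv2.minAreaRect(P.astype(np.float32)); print('tag',np.round(r[0],1),np.round(r[1],1),round(r[2],2), cv2.boundingRect(c))
rel((452,111,200,107.5))
E
```

```text
[ 483.46827289 -363.66541549  413.37127897] [-13.85677853   0.04716327  -2.12000231]
tag [ 624.2 -573.1] [ 21.8 332. ] 88.06 (306, 280, 239, 32)
tag [ 281.3 -505. ] [67.9 30.6] 75.11 (148, 232, 23, 48)
tag [ 628.1 -349.9] [ 24.1 132.5] 88.91 (398, 96, 111, 27)
tag [ 422.4 -346. ] [27.2 78.3] 87.61 (222, 95, 77, 29)
tag [ 512.4 -346.8] [24.3 78.2] 88.85 (310, 94, 79, 25)
tag [ 814.4 -280.6] [333.7 143.2] 1.48 (474, 26, 166, 103)
tag [ 714.9 -241.6] [123.4  64.9] 11.64 (472, 0, 76, 53)
(452, 111, 200, 107.5) -> [ 0.5404 -0.0491  0.0439] [-1.000e-02 -1.000e-02 -1.966e+01]
```

View pics/wrist1.png

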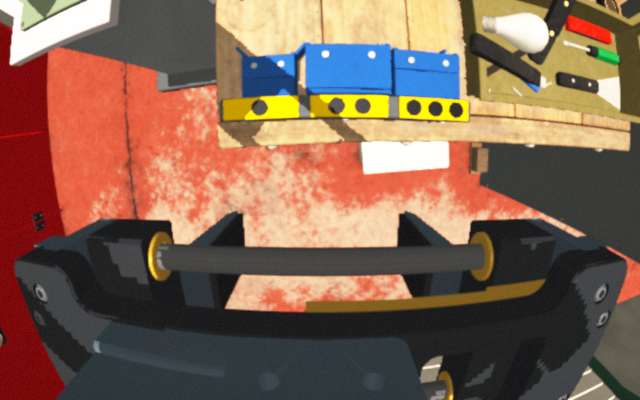

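```bash
python3 - <<'E'
from h import *
f=dict(eye=np.array([483.468,-363.665,413.371]),attitude=np.array([-13.85678,.04716,-2.12]),fovy=65.70647,cx=320.5404,cy=198.38)
im=cv2.imread('pics/wrist1.png'); f['image']=im
P=[]
for c in blobs(f,(0,0,0),(179,255,75),40,(222,92,470,122)):
    if cv2.contourArea(c)>350: continue
    m=c[:,0].mean(0); p=cast(f,m,104,True)[0]; P.append(p); print(np.round(m,1),np.round(p,1),cv2.boundingRect(c))
c=blobs(f,(18,120,100),(35,255,255),500,(215,90,470,125))
for k in c: print(cv2.boundingRect(k))
E
```

```text
[455.8 109.7] [ 626.1 -349.2  104. ] (450, 104, 12, 13)
[435.2 108.4] [ 602.1 -348.7  104. ] (429, 103, 13, 12)
[413.5 107. ] [ 578.3 -347.9  104. ] (408, 101, 12, 13)
[306.3  99.7] [ 470.  -339.3  104. ] (300, 94, 14, 16)
(398, 96, 71, 27)
(222, 95, 77, 29)
(310, 94, 79, 25)
```

```bash
python3 - <<'E'
from h import *
f=grab('top')
k=np.array([[215,340],[180,325],[215,375],[220,340],[165,175],[107,152]])/2.96+[180,135]
print(np.round(cast(f,k,8),0).tolist())
for c in blobs(f,(100,120,60),(125,255,255),20,(205,238,262,270)):
    P=cast(f,c[:,0],8)[:,:2]; print(P.max(0),P.min(0))
rel((445,133,200,107.5),(445,133,90,107.5))
E
```

```text
[[398.0, 116.0, 8.0], [411.0, 147.0, 8.0], [367.0, 115.0, 8.0], [398.0, 111.0, 8.0], [546.0, 164.0, 8.0], [567.0, 217.0, 8.0]]
[374.04263235 225.80491879] [358.74635416 119.32637471]
[410.45959157 222.32221228] [397.27697236 119.98081039]
(445, 133, 200, 107.5) -> [ 0.5623 -0.0566  0.044 ] [-1.000e-02 -1.000e-02 -1.965e+01]
(445, 133, 90, 107.5) -> [ 0.5623 -0.0566  0.154 ] [-1.000e-02 -1.000e-02 -1.965e+01]
```

Call:
{"op": "send_rows", "data": {
  "targets": "0.562 -0.057 0.10 0 0 -19.6 64;0.562 -0.057 0.10 0 0 -19.6 64;0.562 -0.057 0.10 0 0 -19.6 64;0.562 -0.057 0.10 0 0 -19.6 64;0.562 -0.057 0.10 0 0 -19.6 64;0.562 -0.057 0.10 0 0 -19.6 64;0.562 -0.057 0.10 0 0 -19.6 64;0.562 -0.057 0.10 0 0 -19.6 64;0.562 -0.057 0.10 0 0 -19.6 64;0.562 -0.057 0.10 0 0 -19.6 64;0.562 -0.057 0.10 0 0 -19.6 64;0.562 -0.057 0.10 0 0 -19.6 64"
}}

```text
time_s: 2.35
ee_pos: [447.8, 61.7, 156.9]
ee_rot: [179.9, 0.0, 107.4]
force: [0.1, -0.6, -0.2]
gripper_width: 58.7
gripper_force: 0.0
```

Call:
{"op": "send_rows", "data": {
  "targets": "0 0 0 0 0 0 64;0 0 0 0 0 0 64;0 0 0 0 0 0 64"
}}

```text
time_s: 2.6
ee_pos: [448.4, 59.9, 157.0]
ee_rot: [180.0, 0.0, 107.6]
force: [-0.4, -0.7, 0.2]
gripper_width: 58.3
gripper_force: 0.0
```

```bash
python3 -c "
from h import *
rel((445.4,132,140,107.5),(445.4,132,17,107.5))"
```

```text
(445.4, 132, 140, 107.5) -> [0.0697 0.0189 0.017 ] [0.02 0.04 0.07]
(445.4, 132, 17, 107.5) -> [0.0698 0.0188 0.14  ] [0.02 0.04 0.07]
```

Call:
{"op": "send_rows", "data": {
  "targets": "0.07 0.019 0.05 0 0 0 64;0.07 0.019 0.05 0 0 0 64;0.07 0.019 0.05 0 0 0 64;0.07 0.019 0.08 0 0 0 64;0.07 0.019 0.11 0 0 0 64;0.07 0.019 0.125 0 0 0 64;0.07 0.019 0.14 0 0 0 64;0.07 0.019 0.14 0 0 0 64;0.07 0.019 0.14 0 0 0 40;0.07 0.019 0.14 0 0 0 40;0.07 0.019 0.14 0 0 0 40;0.07 0.019 0.14 0 0 0 40",
  "grip_force": 25
}}

```text
time_s: 3.6
ee_pos: [446.2, 132.6, 17.8]
ee_rot: [179.9, 0.0, 107.6]
force: [0.3, -2.1, 1.2]
gripper_width: 45.0
gripper_force: 24.7
```

```bash
python3 -c "
from h import *
s=env.state();print(s['ee_pos'],s['gripper_width'],s['gripper_force'],s['force'])
rel((445.4,132,117,107.5),(422,-180,117,88.5))"
```

```text
[446.18032432 132.5651426   17.80688843] 45.029789805751065 24.71144199371338 [ 0.26491612 -2.13009906  1.24483773]
(445.4, 132, 117, 107.5) -> [-0.0003 -0.0007 -0.0992] [0.13 0.03 0.08]
(422, -180, 117, 88.5) -> [-0.2907 -0.1172 -0.0993] [ 0.13  0.   19.08]
```

Call:
{"op": "send_rows", "data": {
  "targets": "0 0 -0.04 0 0 0 40;0 0 -0.08 0 0 0 40;0 0 -0.1 0 0 0 40;-0.06 -0.02 -0.1 0 0 4 40;-0.27 -0.11 -0.1 0 0 19 40;-0.27 -0.11 -0.1 0 0 19 40;-0.27 -0.11 -0.1 0 0 19 40;-0.27 -0.11 -0.1 0 0 19 40;-0.27 -0.11 -0.1 0 0 19 40;-0.27 -0.11 -0.1 0 0 19 40;-0.27 -0.11 -0.1 0 0 19 40;-0.27 -0.11 -0.1 0 0 19 40"
}}

```text
time_s: 4.6
ee_pos: [421.8, -159.7, 117.3]
ee_rot: [179.9, 0.0, 88.3]
force: [0.2, 0.3, -1.3]
gripper_width: 45.0
gripper_force: 24.7
```

```bash
python3 -c "
from h import *
s=env.state();print(s['ee_pos'],s['ee_rot'],s['gripper_width'],s['gripper_force'],s['force'])
f=grab('top')
for c in blobs(f,(0,0,165),(179,70,255),80,(280,200,410,270)):
    print(cv2.boundingRect(c)); P=cast(f,c[:,0],140)[:,:2];print(np.round(P.min(0)),np.round(P.max(0)))
rel((427.4,-165,110,88.5),(427.4,-165,20,88.5),(425.6,-229,20,88.5))"
```

```text
[ 421.79114118 -159.66281728  117.29520719] [1.79941528e+02 1.23687754e-02 8.83168401e+01] 44.98993008494274 24.702730178833008 [ 0.17689171  0.29044561 -1.2666989 ]
(285, 200, 46, 23)
[454. -82.] [506.  23.]
(427.4, -165, 110, 88.5) -> [-0.0067  0.0058  0.0071] [ 0.02 -0.02 -0.04]
(427.4, -165, 20, 88.5) -> [-0.0067  0.0058  0.0971] [ 0.02 -0.02 -0.04]
(425.6, -229, 20, 88.5) -> [-0.0708  0.0057  0.0971] [ 0.02 -0.02 -0.04]
```

Call:
{"op": "send_rows", "data": {
  "targets": "-0.007 0.006 0.03 0 0 0 40;-0.007 0.006 0.06 0 0 0 40;-0.007 0.006 0.085 0 0 0 40;-0.007 0.006 0.097 0 0 0 40;-0.007 0.006 0.097 0 0 0 40;-0.02 0.006 0.097 0 0 0 40;-0.035 0.006 0.097 0 0 0 40;-0.045 0.006 0.097 0 0 0 40;-0.05 0.006 0.097 0 0 0 40;-0.055 0.006 0.097 0 0 0 40;-0.06 0.006 0.097 0 0 0 40;-0.06 0.006 0.097 0 0 0 40"
}}

```text
time_s: 5.65
ee_pos: [426.8, -218.3, 20.0]
ee_rot: [180.0, 0.0, 88.6]
force: [-0.2, -0.5, -1.4]
gripper_width: 45.2
gripper_force: 25.0
```

```bash
python3 -c "
from h import *
s=env.state();print(s['ee_pos'],s['ee_rot'],s['force'],s['torque'])
f=grab('top','top2');cv2.imwrite('pics/crop2.png',cv2.resize(f['image'][170:270,330:460],None,fx=4,fy=4,interpolation=cv2.INTER_CUBIC))
"
```

```text
[ 426.84885397 -218.29097881   19.97998364] [1.79968652e+02 2.22107486e-02 8.85973397e+01] [-0.15057973 -0.47040622 -1.41764902] [-0.00626415 -0.08465967  0.01114603]
```

View pics/crop2.png

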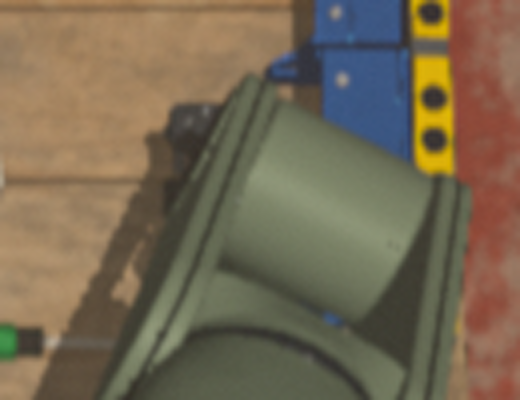

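The arm covers the one-dot bay in this view (bay lip at crop (285,68), arm over the rest); no contact force with 22 mm inserted, so it is past the flare.

Call:
{"op": "send_rows", "data": {
  "targets": "-0.006 0 0 0 0 0 40;-0.012 0 0.001 0 0 0 40;-0.016 0 0.002 0 0 0 40;-0.018 0 0.002 0 0 0 40;-0.018 0 0.002 0 0 0 40"
}}

```text
time_s: 6.12
ee_pos: [426.1, -236.4, 17.7]
ee_rot: [-180.0, 0.0, 88.6]
force: [0.0, -0.2, -1.0]
gripper_width: 44.9
gripper_force: 25.0
```

Call:
{"op": "send_rows", "data": {
  "targets": "0 0 0 0 0 0 60;0 0 0 0 0 0 60;0 0 0 0 0 0 60;0 0 -0.03 0 0 0 60;0.02 0 -0.045 0 0 0 60;0.05 0 -0.045 0 0 0 0;0.055 0 -0.045 0 0 0 0;0.055 0 -0.045 0 0 0 0;0.055 0 -0.02 0 0 0 0;0.055 0 0 0 0 0 0;0.055 0 0 0 0 0 0;0.055 0 0 0 0 0 0"
}}

```text
time_s: 7.12
ee_pos: [426.9, -181.2, 17.0]
ee_rot: [-179.9, -0.0, 88.6]
force: [0.0, -0.2, 0.7]
gripper_width: 11.3
gripper_force: 0.0
```

```bash
python3 -c "
from h import *
f=grab('wrist','wrist2');f=grab('scene')
s=env.state();print(s['ee_pos'],s['force'],s['gripper_width'])
cv2.imwrite('pics/crop3.png',cv2.resize(f['image'][140:240,330:460],None,fx=4,fy=4,interpolation=cv2.INTER_CUBIC))
"
```

```text
[ 428.14745102 -181.64994039   18.36300866] [-0.21516459  0.22813165  0.13683897] 2.9644661245330237
```

Call:
{"op": "send_rows", "data": {
  "targets": "-0.010 0 0 0 0 0 0;-0.016 0 0 0 0 0 0;-0.018 0 0 0 0 0 0;-0.020 0 0 0 0 0 0;-0.022 0 0 0 0 0 0;-0.023 0 0 0 0 0 0;-0.023 0 0 0 0 0 0"
}}

```text
time_s: 7.8
ee_pos: [427.1, -202.6, 18.2]
ee_rot: [180.0, -0.2, 88.5]
force: [1.6, 7.7, 4.3]
gripper_width: 0.3
gripper_force: 3.9
```

Call:
{"op": "send_rows", "data": {
  "targets": "-0.001 0 0 0 0 0 0;-0.002 0 0 0 0 0 0;-0.002 0 0 0 0 0 0"
}}

```text
time_s: 8.05
ee_pos: [427.2, -202.6, 18.3]
ee_rot: [180.0, -0.3, 88.4]
force: [4.1, 14.8, 7.0]
gripper_width: 0.4
gripper_force: 8.0
```

Call:
{"op": "send_rows", "data": {
  "targets": "-0.001 0 0 0 0 0 0;-0.002 0 0 0 0 0 0;-0.002 0 0 0 0 0 0"
}}

```text
time_s: 8.3
ee_pos: [427.1, -202.6, 18.3]
ee_rot: [-180.0, -0.5, 88.3]
force: [6.1, 24.5, 9.5]
gripper_width: 0.4
gripper_force: 12.2
```

Call:
{"op": "send_rows", "data": {
  "targets": "0.005 0 0 0 0 0 0;0.02 0 -0.01 0 0 0 0;0.04 0 -0.05 0 0 0 0;0.06 0 -0.09 0 0 0 90;0.183 0.072 -0.13 0 0 -9.8 90;0.183 0.072 -0.13 0 0 -9.8 90;0.183 0.072 -0.13 0 0 -9.8 90;0.183 0.072 -0.13 0 0 -9.8 90;0.183 0.072 -0.13 0 0 -9.8 90;0.183 0.072 -0.13 0 0 -9.8 90;0.183 0.072 -0.13 0 0 -9.8 90"
}}

```text
time_s: 9.22
ee_pos: [502.3, -27.2, 147.2]
ee_rot: [-179.9, 0.0, 98.4]
force: [-0.2, 0.7, 0.4]
gripper_width: 51.1
gripper_force: 0.0
```

```bash
python3 -c "
from h import *
f=grab('top','top3')
cv2.imwrite('pics/crop4.png',cv2.resize(f['image'][170:270,330:460],None,fx=5,fy=5,interpolation=cv2.INTER_CUBIC))
s=env.state();print(s['ee_pos'],s['force'],s['gripper_width'])
rel((498.5,1.9,145,98.3),(498.5,1.9,36,98.3))
"
```

```text
[502.09982707 -27.54127901 147.0778829 ] [-1.174965    0.22861607  0.52531594] 54.796205662311706
(498.5, 1.9, 145, 98.3) -> [0.0297 0.0007 0.0021] [-0.12  0.01  0.07]
(498.5, 1.9, 36, 98.3) -> [0.0297 0.001  0.1111] [-0.12  0.01  0.07]
```

View pics/crop4.png

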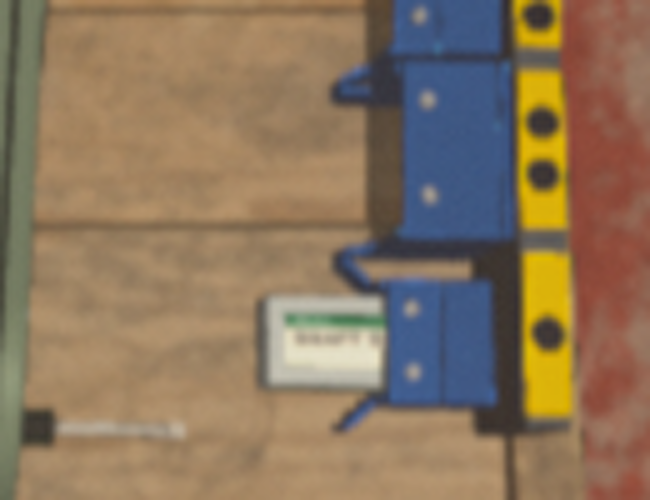

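```bash
python3 -c "
from h import *
f=grab('top')
g=lambda c,r,z: cast(f,np.array([[c,r]])/5+[330,170],z)[0].round(1)
print(g(264,340,40),g(386,340,54),g(338,252,35),g(340,430,35),g(335,90,35))
for c in blobs(f,(0,0,130),(179,80,255),80,(375,225,415,252)):
    P=cast(f,c[:,0],40)[:,:2];print(P.min(0),P.max(0),cv2.boundingRect(c),cv2.minAreaRect(P.astype(np.float32)))
"
```

```text
[ 425.  -219.1   40. ] [ 423.6 -278.    54. ] [ 470.5 -259.2   35. ] [ 379.8 -256.9   35. ] [ 555.3 -260.8   35. ]
[ 399.60683934 -278.1900009 ] [ 452.88605413 -219.06595637] (383, 227, 24, 22) ((426.6841125488281, -248.84182739257812), (58.307098388671875, 53.152889251708984), 88.20635223388672)
```

Call:
{"op": "send_rows", "data": {
  "targets": "0.03 0.001 0.03 0 0 0 90;0.03 0.001 0.03 0 0 0 90;0.03 0.001 0.03 0 0 0 90;0.03 0.001 0.05 0 0 0 90;0.03 0.001 0.08 0 0 0 90;0.03 0.001 0.10 0 0 0 90;0.03 0.001 0.111 0 0 0 90;0.03 0.001 0.111 0 0 0 90"
}}

```text
time_s: 9.98
ee_pos: [498.4, 1.8, 35.0]
ee_rot: [-179.7, -0.0, 98.3]
force: [-0.3, -0.4, -0.2]
gripper_width: 82.4
gripper_force: 0.0
```

Call:
{"op": "send_rows", "data": {
  "targets": "0 0 0 0 0 0 60;0 0 0 0 0 0 60;0 0 0 0 0 0 60;0 0 0 0 0 0 60;0 0 -0.02 0 0 0 60;0 0 -0.04 0 0 0 60",
  "grip_force": 35
}}

```text
time_s: 10.48
ee_pos: [498.9, 3.1, 76.7]
ee_rot: [-179.9, -0.0, 98.4]
force: [0.6, 0.1, -2.7]
gripper_width: 70.0
gripper_force: 34.9
```

```bash
python3 -c "
from h import *
rel((498.5,1.9,155,98.3),(516.5,-145,155,88.5),(516.5,-145,37,88.5),(514.5,-235,37,88.5))
"
```

```text
(498.5, 1.9, 155, 98.3) -> [-0.0011 -0.0008 -0.0783] [-0.15 -0.02  0.1 ]
(516.5, -145, 155, 88.5) -> [-0.149  -0.0044 -0.0783] [-0.15 -0.01  9.9 ]
(516.5, -145, 37, 88.5) -> [-0.1491 -0.0041  0.0397] [-0.15 -0.01  9.9 ]
(514.5, -235, 37, 88.5) -> [-0.2378 -0.0192  0.0397] [-0.15 -0.01  9.9 ]
```

Call:
{"op": "send_rows", "data": {
  "targets": "-0.04 0 -0.02 0 0 5 60;-0.08 0 -0.02 0 0 9.9 60;-0.164 -0.007 0 0 0 9.9 60;-0.164 -0.007 0 0 0 9.9 60;-0.164 -0.007 0.02 0 0 9.9 60;-0.164 -0.007 0.03 0 0 9.9 60;-0.164 -0.007 0.039 0 0 9.9 60;-0.164 -0.007 0.039 0 0 9.9 60;-0.164 -0.007 0.039 0 0 9.9 60"
}}

```text
time_s: 11.23
ee_pos: [516.9, -158.9, 37.8]
ee_rot: [-180.0, -0.0, 88.6]
force: [0.9, -0.8, -3.6]
gripper_width: 69.7
gripper_force: 34.9
```

```bash
python3 -c "
from h import *
s=env.state();print(s['ee_pos'],s['ee_rot'],s['force'],s['gripper_width'])
rel((517.4,-160,37.5,88.5),(516.5,-200,37.5,88.5),(515.4,-235,37.5,88.5))
"
```

```text
[ 516.85223439 -158.85498222   37.80225611] [-1.79980689e+02 -2.39835412e-02  8.85890021e+01] [ 0.9013823  -0.8294316  -3.59124985] 69.74514360968463
(517.4, -160, 37.5, 88.5) -> [-0.0011  0.0006  0.0003] [-0.02 -0.02  0.09]
(516.5, -200, 37.5, 88.5) -> [-0.0411  0.0007  0.0003] [-0.02 -0.02  0.09]
(515.4, -235, 37.5, 88.5) -> [-0.0762  0.0004  0.0003] [-0.02 -0.02  0.09]
```

Call:
{"op": "send_rows", "data": {
  "targets": "-0.01 0.0005 0 0 0 0 60;-0.02 0.0005 0 0 0 0 60;-0.03 0.0005 0 0 0 0 60;-0.04 0.0005 0 0 0 0 60;-0.04 0.0005 0 0 0 0 60"
}}

```text
time_s: 11.65
ee_pos: [516.8, -202.5, 38.0]
ee_rot: [179.9, 0.1, 88.4]
force: [0.4, 0.4, -2.8]
gripper_width: 70.3
gripper_force: 34.9
```

Call:
{"op": "send_rows", "data": {
  "targets": "-0.01 0 0 0 0 0 60;-0.02 0 0 0 0 0 60;-0.03 0 0 0 0 0 60;-0.035 0 0.001 0 0 0 60;-0.036 0 0.002 0 0 0 60;-0.036 0 0.002 0 0 0 60"
}}

```text
time_s: 12.15
ee_pos: [515.8, -237.5, 36.7]
ee_rot: [179.9, 0.1, 88.5]
force: [-1.3, -1.7, 3.6]
gripper_width: 69.9
gripper_force: 34.9
```

Call:
{"op": "send_rows", "data": {
  "targets": "-0.002 0 -0.0005 0 0 0 60;-0.004 0 -0.0005 0 0 0 60;-0.005 0 -0.0005 0 0 0 60;-0.005 0 -0.0005 0 0 0 60"
}}

```text
time_s: 12.48
ee_pos: [515.6, -240.7, 36.7]
ee_rot: [180.0, -0.0, 88.5]
force: [0.0, 4.7, 5.3]
gripper_width: 69.9
gripper_force: 34.9
```

Call:
{"op": "send_rows", "data": {
  "targets": "-0.001 0 0 0 0 0 60;-0.002 0 0 0 0 0 60;-0.002 0 0 0 0 0 60"
}}

```text
time_s: 12.73
ee_pos: [515.5, -242.6, 36.7]
ee_rot: [180.0, -0.0, 88.5]
force: [-0.3, 4.1, 5.3]
gripper_width: 69.7
gripper_force: 34.9
```

Call:
{"op": "send_rows", "data": {
  "targets": "-0.001 0 0 0 0 0 60;-0.001 0 0 0 0 0 60"
}}

```text
time_s: 12.9
ee_pos: [515.5, -243.6, 36.7]
ee_rot: [180.0, -0.0, 88.5]
force: [0.1, 5.0, 6.2]
gripper_width: 69.9
gripper_force: 34.9
```

Call:
{"op": "send_rows", "data": {
  "targets": "-0.001 0 0 0 0 0 60;-0.002 0 0 0 0 0 60;-0.002 0 0 0 0 0 60"
}}

```text
time_s: 13.15
ee_pos: [515.2, -244.0, 36.7]
ee_rot: [-180.0, -0.2, 88.5]
force: [-0.3, 10.1, 7.9]
gripper_width: 69.9
gripper_force: 35.0
```

Call:
{"op": "send_rows", "data": {
  "targets": "-0.001 0 0 0 0 0 60;-0.002 0 0 0 0 0 60;-0.002 0 0 0 0 0 60"
}}

```text
time_s: 13.4
ee_pos: [515.0, -244.2, 36.6]
ee_rot: [-179.9, -0.3, 88.5]
force: [0.3, 15.7, 8.7]
gripper_width: 69.7
gripper_force: 35.0
```

Call:
{"op": "send_rows", "data": {
  "targets": "0.004 0 0 0 0 0 85;0.004 0 0 0 0 0 85;0.004 0 0 0 0 0 85;0.004 0 -0.02 0 0 0 85;0.004 0 -0.06 0 0 0 85;0.01 0 -0.1 0 0 0 85;0.04 0 -0.12 0 0 0 85;0.08 0 -0.14 0 0 0 85;0.12 0 -0.16 0 0 0 85;0.16 -0.02 -0.16 0 0 0 85;0.2 -0.04 -0.16 0 0 0 85;0.24 -0.06 -0.16 0 0 0 85"
}}

```text
time_s: 14.4
ee_pos: [467.1, -18.7, 196.6]
ee_rot: [179.9, 0.0, 88.5]
force: [0.5, 1.4, 0.9]
gripper_width: 77.6
gripper_force: 0.0
```

```bash
python3 -c "
from h import *
f=grab('top','top4')
for z in (40,100,150): print(z,cast(f,[[172,180],[168,155],[176,188],[176,245]],z)[:,:2].round(0).tolist())
print(cast(f,[[180,205]],70))
cv2.imwrite('pics/crop5.png',cv2.resize(f['image'][120:270,50:450],None,fx=2,fy=2,interpolation=cv2.INTER_CUBIC))
s=env.state();print(s['ee_pos'],s['ee_rot'],s['gripper_width'])
"
```

```text
40 [[578.0, 326.0], [645.0, 341.0], [556.0, 315.0], [408.0, 307.0]]
100 [[564.0, 306.0], [628.0, 320.0], [544.0, 295.0], [404.0, 288.0]]
150 [[553.0, 289.0], [614.0, 302.0], [534.0, 279.0], [401.0, 272.0]]
[[506.6224102  292.48226553  70.        ]]
[462.59351372 -12.7770918  196.17359547] [-179.77025996   -0.26891503   88.64025531] 77.65185841749242
```

View pics/crop5.png

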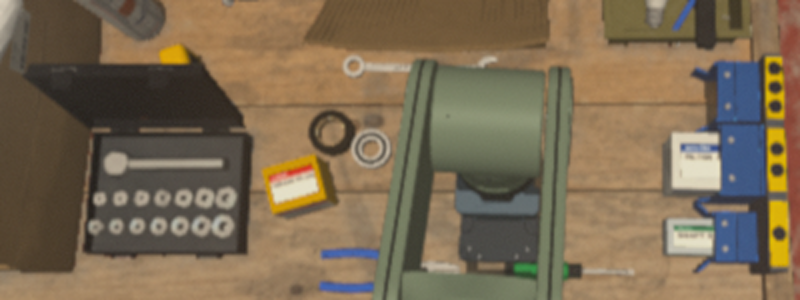

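```bash
python3 -c "
from h import *
f=grab('top')
g=lambda c,r,z: cast(f,np.array([[c,r]])/2+[50,120],z)[0].round(1)
print('wide end',g(666,160,85),'roof edge',g(721,160,99))
for roi,z in (((375,180,415,220),85),((375,225,415,252),40)):
  for c in blobs(f,(0,0,140),(179,70,255),80,roi):
    P=cast(f,c[:,0],z)[:,:2];print(P.min(0),P.max(0),cv2.boundingRect(c),cv2.minAreaRect(P.astype(np.float32)))
rel((484.3,270,140,106.2),(484.3,270,36,106.2))
"
```

```text
wide end [ 515.1 -215.6   85. ] roof edge [ 512.4 -280.4   99. ]
[ 479.92873092 -282.04243887] [ 552.85795307 -219.65427981] (385, 185, 26, 30) ((516.04248046875, -251.4057159423828), (61.640480041503906, 73.60417175292969), 88.15936279296875)
[ 402.12221118 -278.1900009 ] [ 447.88126941 -219.93854265] (383, 229, 24, 19) ((424.98681640625, -249.041015625), (58.258365631103516, 45.636985778808594), 89.84849548339844)
(484.3, 270, 140, 106.2) -> [0.2863 0.0136 0.0565] [ -0.08  -0.07 -17.4 ]
(484.3, 270, 36, 106.2) -> [0.2862 0.0138 0.1605] [ -0.08  -0.07 -17.4 ]
```

Call:
{"op": "send_rows", "data": {
  "targets": "0.286 0.014 0.05 0 0 -17.4 80;0.286 0.014 0.05 0 0 -17.4 80;0.286 0.014 0.05 0 0 -17.4 80;0.286 0.014 0.05 0 0 -17.4 80;0.286 0.014 0.05 0 0 -17.4 80;0.286 0.014 0.05 0 0 -17.4 80;0.286 0.014 0.05 0 0 -17.4 80;0.286 0.014 0.05 0 0 -17.4 80;0.286 0.014 0.05 0 0 -17.4 80;0.286 0.014 0.05 0 0 -17.4 80"
}}

```text
time_s: 15.33
ee_pos: [489.4, 265.0, 145.8]
ee_rot: [-180.0, 0.1, 105.9]
force: [0.1, -0.1, 0.4]
gripper_width: 73.3
gripper_force: 0.0
```

```bash
python3 -c "
from h import *
s=env.state();print(s['ee_pos'],s['ee_rot'],s['force'],s['gripper_width'])
f=grab('wrist')
rel((484.3,270,36,106.2))
"
```

```text
[489.35642686 265.00502279 145.76669042] [-1.79962444e+02  7.75205965e-02  1.05907766e+02] [ 0.0708302  -0.14197427  0.39047452] 73.25871436539565
(484.3, 270, 36, 106.2) -> [ 0.0067 -0.0033  0.1101] [-0.02  0.06 -0.36]
```

Call:
{"op": "send_rows", "data": {
  "targets": "0.007 -0.003 0.02 0 0 -0.3 80;0.007 -0.003 0.045 0 0 -0.3 80;0.007 -0.003 0.07 0 0 -0.3 80;0.007 -0.003 0.09 0 0 -0.3 80;0.007 -0.003 0.11 0 0 -0.3 80;0.007 -0.003 0.11 0 0 -0.3 80"
}}

```text
time_s: 15.88
ee_pos: [482.1, 268.8, 33.3]
ee_rot: [-179.6, 0.1, 106.1]
force: [-0.4, -0.3, -0.1]
gripper_width: 72.8
gripper_force: 0.0
```

Call:
{"op": "send_rows", "data": {
  "targets": "0 0 0 0 0 0 50;0 0 0 0 0 0 50;0 0 0 0 0 0 50;0 0 0 0 0 0 50;0 0 0 0 0 0 50",
  "grip_force": 30
}}

```text
time_s: 16.3
ee_pos: [485.1, 272.0, 37.7]
ee_rot: [179.8, 0.0, 106.2]
force: [0.1, -2.0, 5.5]
gripper_width: 59.7
gripper_force: 30.0
```

Call:
{"op": "send_rows", "data": {
  "targets": "0 0 -0.03 0 0 0 50;0 0 -0.06 0 0 0 50;0 0 -0.09 0 0 0 50;0 0 -0.09 0 0 0 50"
}}

```text
time_s: 16.63
ee_pos: [487.4, 274.0, 132.5]
ee_rot: [179.3, -0.2, 106.2]
force: [1.6, 0.5, -1.1]
gripper_width: 59.8
gripper_force: 30.0
```

```bash
python3 -c "
from h import *
s=env.state();print(s['ee_pos'],s['ee_rot'],s['force'],s['gripper_width'])
rel((470,100,130,98),(470,-100,130,88.5),(606.5,-160,110,88.5))
"
```

```text
[487.42465278 274.02265196 132.45860354] [ 1.79308183e+02 -1.57975126e-01  1.06214757e+02] [ 1.59777077  0.53665172 -1.06649142] 59.75254819368489
(470, 100, 130, 98) -> [-0.1622 -0.0653  0.0012] [ 0.68 -0.21  8.21]
(470, -100, 130, 88.5) -> [-0.3543 -0.1212  0.    ] [ 0.66 -0.26 17.71]
(606.5, -160, 110, 88.5) -> [-0.4501 -0.0071  0.0211] [ 0.66 -0.26 17.71]
```

Call:
{"op": "send_rows", "data": {
  "targets": "-0.162 -0.065 0 0 0 8 50;-0.162 -0.065 0 0 0 8 50;-0.162 -0.065 0 0 0 8 50;-0.162 -0.065 0 0 0 8 50;-0.373 -0.127 -0.02 0 0 17.6 50;-0.373 -0.127 -0.02 0 0 17.6 50;-0.373 -0.127 -0.02 0 0 17.6 50;-0.373 -0.127 -0.02 0 0 17.6 50;-0.373 -0.127 -0.02 0 0 17.6 50;-0.373 -0.127 -0.02 0 0 17.6 50;-0.373 -0.127 -0.02 0 0 17.6 50"
}}

```text
time_s: 17.55
ee_pos: [466.2, -125.5, 146.3]
ee_rot: [179.9, 0.1, 88.3]
force: [-0.3, 0.0, -2.4]
gripper_width: 60.2
gripper_force: 30.0
```

```bash
python3 -c "
from h import *
s=env.state();print(s['ee_pos'],s['ee_rot'],s['force'],s['gripper_width'])
rel((470,-195,155,88.5),(606.7,-195,155,88.5),(606.7,-195,39,88.5))
"
```

```text
[ 466.24494221 -125.46504359  146.26920118] [1.79940830e+02 9.93480133e-02 8.83438160e+01] [-0.25013844  0.02941607 -2.36076886] 60.19102591486527
(470, -195, 155, 88.5) -> [-0.0694  0.0058 -0.0086] [ 0.06  0.1  -0.16]
(606.7, -195, 155, 88.5) -> [-0.0655  0.1424 -0.0085] [ 0.06  0.1  -0.16]
(606.7, -195, 39, 88.5) -> [-0.0653  0.1423  0.1075] [ 0.06  0.1  -0.16]
```

Call:
{"op": "send_rows", "data": {
  "targets": "-0.068 0.006 -0.012 0 0 0 50;-0.068 0.006 -0.012 0 0 0 50;-0.066 0.04 -0.012 0 0 0 50;-0.066 0.08 -0.012 0 0 0 50;-0.066 0.12 -0.012 0 0 0 50;-0.066 0.142 -0.01 0 0 0 50;-0.066 0.142 -0.01 0 0 0 50"
}}

```text
time_s: 18.13
ee_pos: [610.8, -189.9, 154.4]
ee_rot: [179.9, -0.0, 88.7]
force: [-0.6, 0.7, -1.8]
gripper_width: 59.5
gripper_force: 30.0
```

```bash
python3 -c "
from h import *
s=env.state();print(s['ee_pos'],s['ee_rot'],s['force'],s['gripper_width'])
rel((606.7,-195,39,88.5))
f=grab('scene')
cv2.imwrite('pics/crop6.png',cv2.resize(f['image'][60:260,130:450],None,fx=2.4,fy=2.4,interpolation=cv2.INTER_CUBIC))
"
```

```text
[ 610.83408501 -189.93597838  154.39545544] [ 1.79883478e+02 -3.77964180e-02  8.87151803e+01] [-0.64350348  0.6544091  -1.84132643] 59.51646662308349
(606.7, -195, 39, 88.5) -> [-0.0052 -0.0043  0.1154] [ 0.12 -0.04  0.22]
```

View pics/crop6.png

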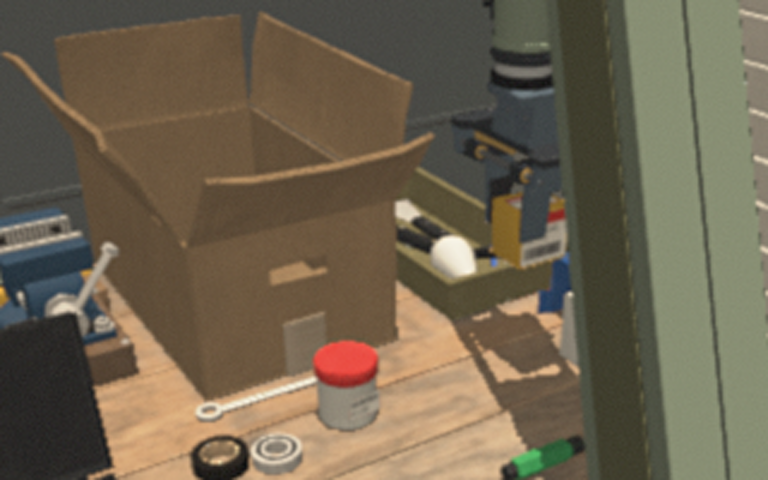

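The yellow box hangs level in the gripper (crop 527,225), clear of the carton and its flap; the rest is undisturbed.

Call:
{"op": "send_rows", "data": {
  "targets": "-0.005 -0.0045 0.02 0 0 0.2 50;-0.005 -0.0045 0.05 0 0 0.2 50;-0.005 -0.0045 0.08 0 0 0.2 50;-0.005 -0.0045 0.1 0 0 0.2 50;-0.005 -0.0045 0.114 0 0 0.2 50;-0.005 -0.0045 0.114 0 0 0.2 50;-0.005 -0.0045 0.114 0 0 0.2 50"
}}

```text
time_s: 18.77
ee_pos: [600.6, -195.3, 42.0]
ee_rot: [-179.9, -0.0, 88.4]
force: [0.2, -0.4, -0.7]
gripper_width: 60.0
gripper_force: 30.0
```

```bash
python3 -c "
from h import *
s=env.state();print(s['ee_pos'],s['ee_rot'],s['force'],s['gripper_width'])
rel((606,-225,39,88.5),(605.4,-240,39,88.5))
"
```

```text
[ 600.56902027 -195.28728351   41.96973562] [-1.79872668e+02 -4.15535775e-02  8.84162901e+01] [ 0.21816221 -0.37210911 -0.74228871] 59.97610009873823
(606, -225, 39, 88.5) -> [-0.0296  0.0063  0.0029] [-0.13 -0.04 -0.08]
(605.4, -240, 39, 88.5) -> [-0.0446  0.0061  0.0029] [-0.13 -0.04 -0.08]
```

Call:
{"op": "send_rows", "data": {
  "targets": "0 0.006 0.003 0 0 0 50;0 0.006 0.003 0 0 0 50;0 0.006 0.003 0 0 0 50"
}}

```text
time_s: 19.02
ee_pos: [608.7, -196.2, 40.2]
ee_rot: [179.9, 0.0, 88.4]
force: [1.2, 0.4, -2.3]
gripper_width: 59.8
gripper_force: 30.0
```

Call:
{"op": "send_rows", "data": {
  "targets": "-0.005 -0.002 0.001 0 0 0 50;-0.012 -0.002 0.001 0 0 0 50;-0.02 -0.002 0.001 0 0 0 50;-0.027 -0.002 0.001 0 0 0 50;-0.033 -0.002 0.001 0 0 0 50;-0.033 -0.002 0.001 0 0 0 50"
}}

```text
time_s: 19.52
ee_pos: [605.0, -230.9, 38.3]
ee_rot: [180.0, 0.0, 88.3]
force: [1.1, -0.6, -1.7]
gripper_width: 59.5
gripper_force: 30.0
```

Call:
{"op": "send_rows", "data": {
  "targets": "-0.005 0 0 0 0 0 50;-0.010 0 0.001 0 0 0 50;-0.014 0 0.002 0 0 0 50;-0.014 0 0.002 0 0 0 50"
}}

```text
time_s: 19.85
ee_pos: [605.2, -243.0, 37.6]
ee_rot: [179.9, -0.1, 88.3]
force: [-0.4, 2.1, 5.0]
gripper_width: 60.5
gripper_force: 30.0
```

Call:
{"op": "send_rows", "data": {
  "targets": "-0.001 0 -0.0005 0 0 0 50;-0.002 0 -0.0005 0 0 0 50;-0.002 0 -0.0005 0 0 0 50"
}}

```text
time_s: 20.1
ee_pos: [605.0, -244.8, 37.6]
ee_rot: [179.9, -0.0, 88.4]
force: [0.4, 3.7, 5.8]
gripper_width: 59.6
gripper_force: 30.0
```

Call:
{"op": "send_rows", "data": {
  "targets": "-0.001 0 0 0 0 0 50;-0.002 0 0 0 0 0 50;-0.002 0 0 0 0 0 50"
}}

```text
time_s: 20.35
ee_pos: [605.0, -246.6, 37.6]
ee_rot: [179.9, -0.0, 88.4]
force: [0.2, 4.2, 5.9]
gripper_width: 59.9
gripper_force: 30.0
```

Call:
{"op": "send_rows", "data": {
  "targets": "-0.001 0 0 0 0 0 50;-0.002 0 0 0 0 0 50;-0.002 0 0 0 0 0 50"
}}

```text
time_s: 20.6
ee_pos: [605.0, -247.5, 37.6]
ee_rot: [180.0, -0.1, 88.4]
force: [1.0, 6.8, 5.5]
gripper_width: 60.2
gripper_force: 30.0
```

Call:
{"op": "send_rows", "data": {
  "targets": "-0.001 0 0 0 0 0 50;-0.002 0 0 0 0 0 50;-0.002 0 0 0 0 0 50"
}}

```text
time_s: 20.85
ee_pos: [604.8, -247.6, 37.6]
ee_rot: [180.0, -0.3, 88.4]
force: [0.9, 12.4, 7.2]
gripper_width: 59.9
gripper_force: 30.0
```

Call:
{"op": "send_rows", "data": {
  "targets": "-0.001 0 0 0 0 0 50;-0.002 0 0 0 0 0 50;-0.002 0 0 0 0 0 50"
}}

```text
time_s: 21.1
ee_pos: [604.7, -247.8, 37.6]
ee_rot: [-180.0, -0.5, 88.4]
force: [-0.1, 17.6, 7.9]
gripper_width: 59.9
gripper_force: 30.0
```

Call:
{"op": "send_rows", "data": {
  "targets": "0.003 0 0 0 0 0 71;0.003 0 0 0 0 0 71;0.003 0 0 0 0 0 71;0.003 0 -0.02 0 0 0 71;0.003 0 -0.05 0 0 0 71;0.003 0 -0.085 0 0 0 71;0.02 -0.03 -0.12 0 0 0 71;0.04 -0.07 -0.14 0 0 0 71;0.07 -0.11 -0.15 0 0 0 71;0.11 -0.14 -0.15 0 0 0 71;0.15 -0.15 -0.15 0 0 0 71;0.19 -0.15 -0.15 0 0 0 71"
}}

```text
time_s: 22.1
ee_pos: [460.7, -83.1, 186.9]
ee_rot: [-180.0, 0.1, 88.2]
force: [0.2, 1.7, -0.4]
gripper_width: 64.6
gripper_force: 0.0
```

Call:
{"op": "send_rows", "data": {
  "targets": "0.04 0 0 0 0 0 71;0.08 0 0 0 0 0 71;0.12 0 0 0 0 0 71;0.16 0 0 0 0 0 71;0.16 0 0 0 0 0 71"
}}

```text
time_s: 22.52
ee_pos: [468.3, 82.3, 186.5]
ee_rot: [179.9, -0.1, 88.7]
force: [0.1, 0.2, 0.2]
gripper_width: 64.4
gripper_force: 0.0
```

```bash
python3 -c "
from h import *
f=grab('top','top5')
s=env.state();print(s['ee_pos'],s['force'],s['gripper_width'])
for roi,z,lo,hi in (((375,180,415,220),85,(0,0,140),(179,70,255)),((375,225,415,252),40,(0,0,140),(179,70,255))):
  for c in blobs(f,lo,hi,80,roi):
    P=cast(f,c[:,0],z)[:,:2];print(P.min(0),P.max(0),cv2.boundingRect(c),cv2.minAreaRect(P.astype(np.float32)))
m=cv2.inRange(cv2.cvtColor(f['image'],cv2.COLOR_BGR2HSV),(90,60,30),(130,255,255))
print('mid end',cast(f,[[390,164]],70))
cv2.imwrite('pics/crop7.png',cv2.resize(f['image'][140:265,290:450],None,fx=4.7,fy=4.7,interpolation=cv2.INTER_CUBIC))
"
```

```text
[468.12523822  79.4121783  186.32438921] [0.45576834 0.05855783 0.4180973 ] 65.00129594873718
[ 479.92873092 -282.14870662] [ 552.85795307 -219.57434212] (385, 185, 26, 30) ((516.0419921875, -251.4185028076172), (61.666175842285156, 73.60417175292969), 88.15935516357422)
[ 402.11108218 -278.1900009 ] [ 447.88126941 -219.14495726] (383, 229, 24, 19) ((425.45733642578125, -248.80343627929688), (58.30712890625, 46.10408401489258), 88.20645141601562)
mid end [[ 610.68477574 -238.67521498   70.        ]]
```

View pics/crop7.png

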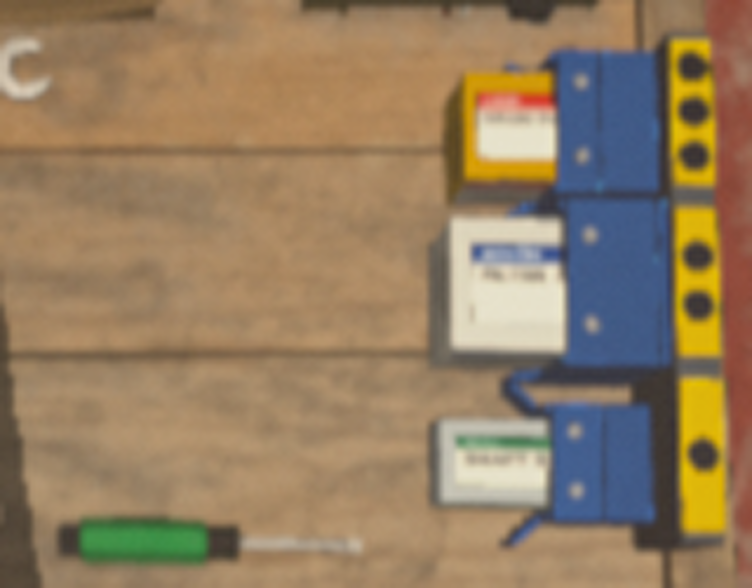

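All three boxes sit deep in their bays (outer edges at crop columns about 465, 450 and 435). Their ends line up with a single rack line to within 1 mm, and each one stopped dead under 16–25 N of push.

```bash
python3 -c "
from h import *
print(env.job_done())"
```

```text
the job is handed in; nothing more can be done
None
```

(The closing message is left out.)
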